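# Thread the electrode holder round the bent stand rod to its collar

### The job

Take the blue electrode holder out of its rest, thread its bore onto the free end of the bent stand rod and slide it gently round the bend by feel, without forcing it, until it is home against the brass set collar, so that the electrode hangs over the beaker. Do not push the collar along the rod, then let go of the holder, and leave the thermometer, bottles, tablet tray and beaker where they are.

Things in the scene. Friction and masses are not known exactly. Their poses are not given: they have to be found in the camera images.
- slider: electrode holder to mount, 0.11 kg: blue block 22 mm long, 30 wide, 55 tall, bored through its length (15 mm; the last 5 mm at both ends opened to 20), a 12 mm black electrode below. Origin on the bore axis at mid-length; x along the bore (ends alike), z up. Block spans z -15 to +40 mm, electrode tip -75. Grip the flat sides (y +-15 mm) 22 to 35 mm above the bore axis, fingertips clear of the rod
- rest: the fixed grey rest in which the holder stands at the start: foot 68 mm across, tube 32 mm across, 70 mm tall; origin at its underside. The block stands on the tube's rim with the electrode down inside, so lift it straight up 65 mm or more. A second rest of the same kind holds the thermometer
- stand: fixed stand: grey foot, white stirrer 120 mm square, short post, boss head holding a level 12 mm steel rod bent roughly at a right angle, axis 215 mm up. Origin on the table under the rod, abreast of the post (x 26 mm, top 28 mm above the rod axis). In its axes (z up) the rod's inner leg runs from the boss's face (y 15 mm) along +y at x 0, straight to y 130 mm; then the bend towards -x
- rod_tip (a point): the very end of the rod's rounded (6 mm radius) free end, on its axis, some 200 mm along +y and 125 mm along -x from the stand's origin. Its own x axis (level) points from here along the free leg to the bend, its z up; the leg is straight for at least 50 mm. The holder can go onto the rod only here.
- bend (a point): on the rod's axis, where inner leg and bend meet; axes as the stand's. Hand-made bend: 80 to 100 degrees in two like elbows of about 45 mm radius, nearly straight between; never twice the same, up to some 5 mm off that. So feel the way: ease side load and twist. The bore has 1.5 mm play all round on the legs, 1.2 in the elbows. Over 7 N between holder and rod is forcing
- collar_face (a point): on the rod's axis, in the face towards the bend of the brass set collar (26 mm across, 12 mm long) on the inner leg; axes as the stand's. With the holder home its origin is 11 mm from here along +y. The collar is only nipped: it slips along the rod when pushed with about 10 N
- beaker: small clear glass beaker, 50 mm across the rim, 68 mm tall, loose on the stirrer below the inner leg, its rim about 15 mm lower than the tip of a mounted electrode; origin at its underside; leave it alone
- thermometer: the other thing standing in a rest: a glass thermometer with a round red head 30 mm across, no bore; origin at the underside of the head, on the rest's rim; its top is 70 mm above that; leave it alone
- bottle1: small amber bottle, 42 mm across, 85 mm tall, white cap; origin at its underside; leave it alone
- bottle2: small amber bottle, 42 mm across, 85 mm tall, blue cap; origin at its underside; leave it alone
- pillbox: white plastic tablet tray 75 x 110 x 18 mm with red-brown capsules; origin at its underside; leave it alone
Mind the look-alikes: they are no part of the job. Several things have the shape of the slider; the one meant has the colours described above.

How it is judged:
By the outcome, as a careful person would: the job done as asked, in the order asked, and still so for the second after the job is handed in, with the robot touching nothing.
It also fails if it takes over 72 s, if anything falls off the work surface, if the arm or the gripper's body presses on something with over 40 N, if the wrist force passes 120 N, or if a joint passes its speed limit or range.

### The arm

A 7-joint arm with a two-finger parallel gripper is mounted at the origin on the work surface. World frame = base frame: x ahead of the robot, y to its left, z up, the work surface at z = 0. Lengths are in m, angles in rad, forces in N, time in s.
With the tool pointing down it reaches from about 0.4 to 0.9 m from the base axis. Payload 5.6 kg.
Tool frame: the origin (TCP) lies on the centre line of the jaws, within the pads' length; the fingertips stand 8 mm ahead of it and the grasp point (between the pads) lies 11 mm behind it; z points along the fingers, y is the line along which they close (so a half turn about z gives the same grasp; the last joint's range is limited). The gripper opens to 92 mm and grips with 3 to 60 N. Pads are 20 mm wide; open, the fingers measure 128 mm over their backs; the gripper's body (75 mm by 189 mm) begins 69 mm behind the grasp point.
Start: joints at [1.106, 0.468, -0.012, 1.603, 0.006, 1.071, -0.056], TCP at [0.266, -0.593, 0.223] pointing down, gripper open.
Joint ranges: [-2.53, 2.53], [-0.31, 2.02], [-1.57, 1.55], [0.28, 2.44], [-1.29, 4.43], [0.15, 1.84], [-2.92, 2.92]. Speed limits (rad/s): [2.57, 2.57, 3.14, 3.14, 3.14, 3.14, 3.14].

### API

Orientations are given as a unit quaternion [w, x, y, z].
In Python, from station import r gives the robot as it stands. The module is installed in compiled form; this text tells all that it offers.
- The arm moves only by the shell command python3 -m pendant 'ROWS' [OPENING]. ROWS is JSON, a list of rows, each a list of 6 numbers: the shift along the world's x, y, z in mm, then the turn, a rotation vector about the world's x, y, z in degrees. A call has exactly 8 rows; each row shifts and turns the commanded pose from where the row before left it; what a row does not reach is not made up. A row lasts 1/8 s, in which the tool goes at most 62.5 mm and 10.7 degrees, less where a joint would pass 70% of its speed; a pose out of reach is approached as far as the arm can. A call is refused whole if a number of a shift passes 62.5 or a number of a turn 10.7, either way. A call with a gripper value outside its range is refused whole. OPENING is the opening, from -1 (shut) to 1 (fully open), set as the call begins (- or left out, the last holds). The fingers move at their own pace and stop on an object; the grip force is fixed at half the most. Time passes only in rows, so rows that do not move let the fingers close, or fill a call up. It gives the time, the measured TCP pose, the force, the opening and the grip force at its end, in the units of the state.
- r.observe(): the state, without advancing time (a new reading comes with each control period).
- r.capture(name): name is "side" or "top" or "wrist"; returns a dict with "color" (480x640x3 uint8, red, green, blue), "fx", "fy", "cx", "cy" (pixels), "R" (3x3) and "t" (3): a world point X has camera coordinates R X + t. Camera axes: x right, y down, z forward; pixel columns grow to the right and rows downward; lengths in m; the calibration is good to about 2 mm. The wrist camera is an equidistant fisheye: a pixel r from the principal point sees the ray r / f radians off the axis. A picture is of the moment at which its call begins. There is no depth.
- r.close_job(): hands the job in; it is judged then, once.
The state is a dict: "time_s": time; "joint_pos": joint angles; "joint_velocities": joint speeds; "joint_efforts": joint torques, N m; "ee_pos": TCP position; "orientation": TCP orientation; "force": force on the tool from outside, world axes, zero at the start; "wrist_torque": the same for the moment, N m; "opening": finger opening in m; "gripper_force": force on a finger pad.
Only numpy, scipy, OpenCV 4.12 (cv2) and the standard library are available. Lean on these libraries where they do the work, as an engineer would, in place of code of your own. Each camera call takes 0.05 s, during which the arm holds its last target. There are 200 camera calls.

## Working session

There is one attempt and no reset: what is moved stays moved. The work goes in short steps, Python scripts to look and compute and a shell command to move; the robot and the scene stay as the last step left them, time stands still between calls to the robot, and variables do not carry over. Pictures are saved under pics/ and viewed, at most 10 in all, crops included, and the job is handed in when it is done.

```bash
mkdir -p pics; python3 - <<'E'
from station import r
import cv2,numpy as np,pickle
d={}
for n in("side","top"):
    c=r.capture(n);d[n]=c;cv2.imwrite(f"pics/{n}0.png",c["color"][:,:,::-1])
    print(n,c["fx"],c["fy"],c["cx"],c["cy"],np.round(c["R"],3).tolist(),np.round(c["t"],3).tolist())
pickle.dump(d,open("d0.pkl","wb"));s=r.observe();print({k:np.round(v,3).tolist() for k,v in s.items()})
E
```

```text
side 575.9838290180547 575.9838290180547 327.4090281686692 230.80514707406252 [[-0.744, -0.669, 0.012], [-0.361, 0.386, -0.849], [0.563, -0.635, -0.529]] [0.363, 0.328, 0.863]
top 496.54022874222943 496.54022874222943 317.4216875494093 236.60155394207578 [[-0.009, -1.0, 0.021], [-0.982, 0.005, -0.19], [0.19, -0.023, -0.981]] [-0.039, 0.526, 1.122]
{'time_s': 0.1, 'joint_pos': [1.106, 0.468, -0.012, 1.604, 0.006, 1.071, -0.056], 'joint_velocities': [-0.001, -0.004, -0.002, -0.002, -0.003, 0.002, -0.001], 'joint_efforts': [0.001, -52.165, -0.012, -24.437, -0.057, 0.014, 0.0], 'ee_pos': [0.266, -0.593, 0.222], 'orientation': [-0.001, 0.978, 0.209, -0.0], 'force': [-0.407, -0.231, 0.108], 'wrist_torque': [0.007, -0.009, 0.016], 'gripper_force': 0.0, 'opening': 0.091}
```

View pics/side0.png

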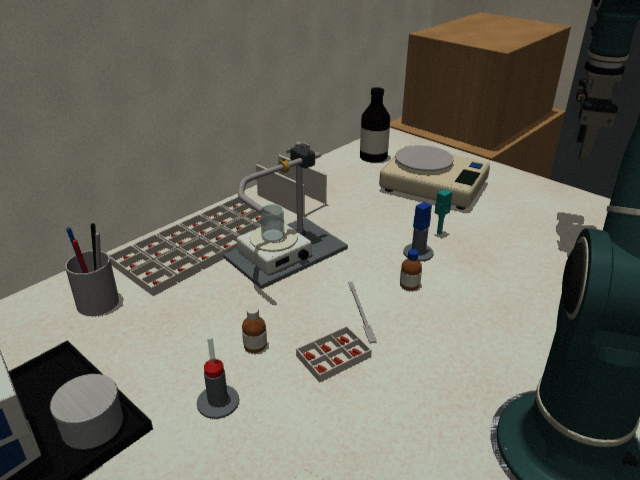

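View pics/top0.png

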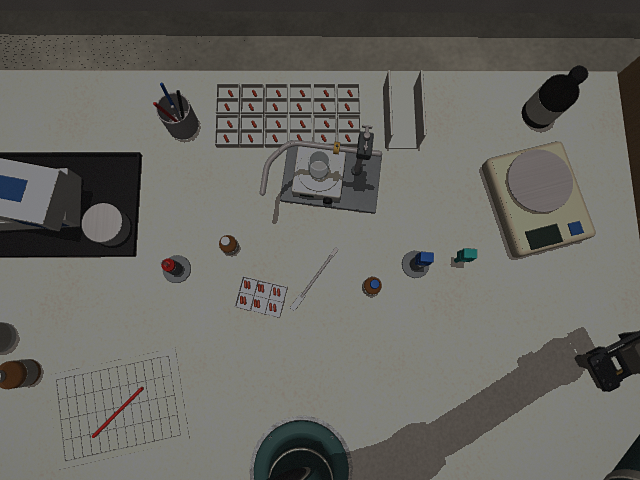

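The blue holder in its rest is at side (422,215) and top (424,258). The teal block beside it, at side (443,205) and top (466,255), is a look-alike without a rest. The rod tip is near top (263,193), with the collar near (337,148). I'll confirm this in one enlarged crop.

```bash
python3 - <<'E'
import pickle,cv2,numpy as np
d=pickle.load(open("d0.pkl","rb"))
def crop(n,x,y,w,h,W,H):
    return cv2.resize(d[n]["color"][y:y+h,x:x+w,::-1],(W,H),interpolation=cv2.INTER_CUBIC)
# top-left: side rod 230..330 x140..215 x4 ; etc
a=crop("side",230,140,100,75,400,300);b=crop("top",250,120,130,97,400,300)
c=crop("side",385,180,80,90,266,300);e=crop("top",395,240,90,50,534,300)
cv2.imwrite("pics/comp.png",cv2.vconcat([cv2.hconcat([a,b]),cv2.hconcat([c,e])]))
E
```

```text
(no output)
```

View pics/comp.png

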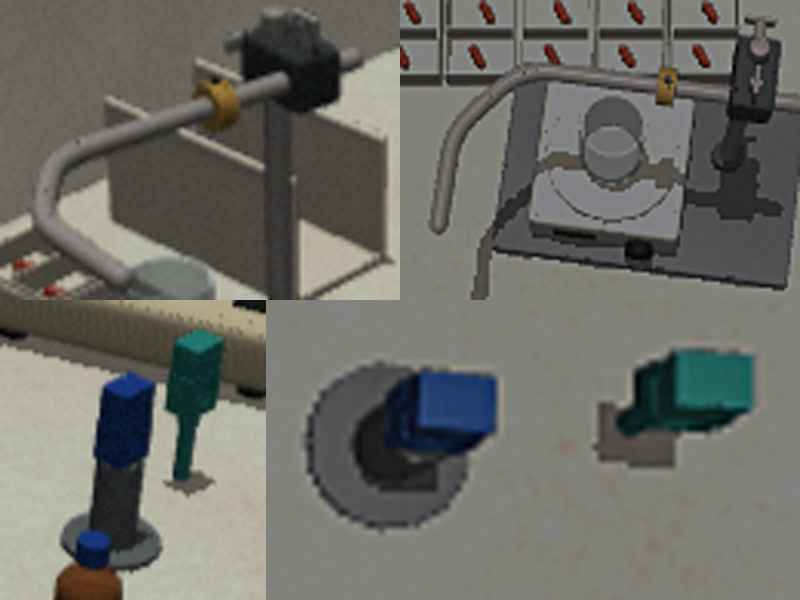

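The blue block standing in the grey-footed rest is the slider: composite (125,420) and (457,400), blue with the rest under it. The teal one has neither. The rod tip is at composite (438,230) and the collar at (667,86). Next I'll turn these into world coordinates.

```bash
cat >h.py <<'E'
import numpy as np
def ray(c,u,v):
    R=np.array(c["R"]);t=np.array(c["t"])
    return -R.T@t, R.T@np.array([(u-c["cx"])/c["fx"],(v-c["cy"])/c["fy"],1])
def at(c,u,v,z):
    o,d=ray(c,u,v);return o+d*(z-o[2])/d[2]
def proj(c,X):
    p=np.array(c["R"])@X+np.array(c["t"]);return np.array([c["fx"]*p[0]/p[2]+c["cx"],c["fy"]*p[1]/p[2]+c["cy"]])
E
python3 - <<'E'
import pickle;from h import *
d=pickle.load(open("d0.pkl","rb"));np.set_printoptions(precision=1,suppress=True)
T=lambda x,y,z:at(d["top"],250+(x-400)*130/400-.5,120+y*97/300-.5,z)*1000
S=lambda x,y,z:at(d["side"],230+x/4-.5,140+y/4-.5,z)*1000
print("top");[print(p,T(*p,.215)) for p in [(725,97),(667,86),(600,78),(545,71),(510,78),(470,115),(450,150),(443,190),(437,230)]]
print("side");[print(p,S(*p,.215)) for p in [(280,85),(215,108),(150,132),(100,150),(45,200),(75,245),(128,275)]]
print("collar faces");print(T(658,85,.215),S(201,113,.215))
print("block top corners");[print(at(d["top"],395+(x-266)/5.933-.5,240+(y-300)/6-.5,.125)*1000) for x,y in[(420,371),(495,375),(495,432),(419,430)]]
f=266/80
print("side block top corners");[print(at(d["side"],385+x/f-.5,180+(y-300)/f-.5,.125)*1000) for x,y in[(101,381),(124,374),(155,379),(131,392)]]
print("foot centre",at(d["top"],395+(387-266)/5.933-.5,240+(443-300)/6-.5,.005)*1000, at(d["side"],385+111/f-.5,180+240/f-.5,.005)*1000)
E
```

```text
top
(725, 97) [ 676.6 -120.   215. ]
(667, 86) [684.5 -80.5 215. ]
(600, 78) [690.3 -34.8 215. ]
(545, 71) [695.3   2.8 215. ]
(510, 78) [690.3  26.6 215. ]
(470, 115) [664.   53.6 215. ]
(450, 150) [639.3  66.9 215. ]
(443, 190) [611.3  71.3 215. ]
(437, 230) [583.7  75.  215. ]
side
(280, 85) [ 681.3 -122.6  215. ]
(215, 108) [686.1 -79.7 215. ]
(150, 132) [690.  -37.7 215. ]
(100, 150) [693.2  -6.9 215. ]
(45, 200) [672.6  46.6 215. ]
(75, 245) [628.8  66.3 215. ]
(128, 275) [590.4  68.5 215. ]
collar faces
[685.2 -74.3 215. ] [687.1 -70.6 215. ]
block top corners
[ 476.7 -268.4  125. ]
[ 475.1 -296.3  125. ]
[ 453.9 -295.2  125. ]
[ 454.8 -266.9  125. ]
side block top corners
[ 483.4 -274.3  125. ]
[ 477.7 -292.5  125. ]
[ 459.1 -300.7  125. ]
[ 460.9 -275.5  125. ]
foot centre [ 466.6 -281.3    5. ] [ 466.5 -281.     5. ]
```

Holder axis is at about (465.5,-282), yaw about -3.3°. Moving above it, with the tool turned +152.7° so the later bend turn stays inside joint 7's range.

```bash
python3 -m pendant '[[12,19,0,0,0,9.5],[12,19,0,0,0,9.5],[12,19,0,0,0,9.5],[12,19,0,0,0,9.5],[12,19,0,0,0,9.5],[12,19,0,0,0,9.5],[12,19,0,0,0,9.5],[12,19,0,0,0,9.5]]' 0.3 && python3 -m pendant '[[13,20,0,0,0,9.7],[13,20,0,0,0,9.7],[13,20,0,0,0,9.7],[13,20,0,0,0,9.7],[13,20,0,0,0,9.6],[13,20,0,0,0,9.6],[13,20,0,0,0,9.6],[13,20,0,0,0,9.6]]' -; python3 - <<'E'
from station import r
import cv2,numpy as np,pickle
from h import *
c=r.capture("wrist");pickle.dump(c,open("w1.pkl","wb"));cv2.imwrite("pics/w1.png",c["color"][:,:,::-1])
s=r.observe();print({k:np.round(v,4).tolist() for k,v in s.items() if k in("joint_pos","ee_pos","orientation","time_s")})
print(c["fx"],c["fy"],c["cx"],c["cy"],-c["R"].T@c["t"],c["R"][2])
E
```

```text
time_s: 1.1
ee_pos: [0.3622, -0.4402, 0.2222]
orientation: [-0.0, 0.64, 0.769, 0.0]
force: [0.6, -0.3, -0.5]
opening: 0.0598
gripper_force: 0.0
time_s: 2.1
ee_pos: [0.4661, -0.2804, 0.2223]
orientation: [-0.0, 0.02, 1.0, 0.0]
force: [0.1, -0.8, -0.7]
opening: 0.0598
gripper_force: 0.0
{'time_s': 2.15, 'joint_pos': [1.0232, 0.3798, -0.6803, 1.83, 0.2731, 1.0272, 1.7744], 'ee_pos': [0.4681, -0.2769, 0.2225], 'orientation': [0.0006, 0.0157, 0.9999, 0.0011]}
371.64829954431775 371.64829954431775 318.4692735199482 249.15505543152887 [ 0.38646177 -0.27618095  0.38481217] [ 0.28117169 -0.01205366 -0.95958178]
```

View pics/w1.png

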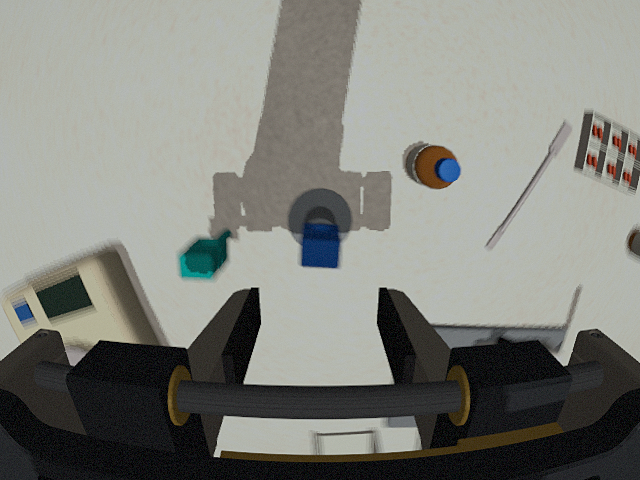

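The wrist view shows the blue block's top face with corners at (303,238), (339,238), (338,268) and (302,267). The teal look-alike is at (203,258), clear of the fingers.

```bash
cat >>h.py <<'E'
def wat(c,u,v,z):
    R=np.array(c["R"]);t=np.array(c["t"]);x=(u-c["cx"])/c["fx"];y=(v-c["cy"])/c["fy"];th=np.hypot(x,y)
    d=R.T@np.array([np.sin(th)*x/th,np.sin(th)*y/th,np.cos(th)]);o=-R.T@t
    return o+d*(z-o[2])/d[2]
E
python3 - <<'E'
import pickle;from h import *;import cv2
from station import r
np.set_printoptions(precision=1,suppress=True)
c=r.capture("wrist");im=c["color"].astype(int)
m=((im[:,:,2]>im[:,:,0]+50)&(im[:,:,2]>90)).astype(np.uint8);m[:, :270]=0;m[:,380:]=0;m[:200]=0;m[290:]=0
q=cv2.boxPoints(cv2.minAreaRect(cv2.findNonZero(m)));print(q)
P=np.array([wat(c,u,v,.125)*1000 for u,v in q]);print(P,P.mean(0))
s=r.observe();print(s["ee_pos"],s["orientation"],s["joint_velocities"])
E
```

```text
[[293.4 261.6]
 [296.2 220.5]
 [333.5 223. ]
 [330.7 264.1]]
[[ 473.8 -294.6  125. ]
 [ 442.9 -291.1  125. ]
 [ 445.6 -264.5  125. ]
 [ 476.6 -267.2  125. ]] [ 459.7 -279.4  125. ]
[ 0.5 -0.3  0.2] [0. 0. 1. 0.] [ 0.  -0.   0.1 -0.   0.   0.  -0.1]
```

```bash
python3 -m pendant '[[0,0,-25,0,0,-1.3],[0,0,-30,0,0,0],[0,0,-25,0,0,0],[0,0,-20,0,0,0],[0,0,-10,0,0,0],[0,0,-5,0,0,0],[0,0,0,0,0,0],[0,0,0,0,0,0]]' - && python3 -m pendant '[[0,0,0,0,0,0],[0,0,0,0,0,0],[0,0,0,0,0,0],[0,0,0,0,0,0],[0,0,0,0,0,0],[0,0,0,0,0,0],[0,0,0,0,0,0],[0,0,0,0,0,0]]' -1
```

```text
time_s: 3.2
ee_pos: [0.4665, -0.2813, 0.1083]
orientation: [0.001, 0.034, 0.999, -0.0]
force: [0.9, -0.7, 0.6]
opening: 0.0596
gripper_force: 0.0
time_s: 4.2
ee_pos: [0.4661, -0.2811, 0.1077]
orientation: [0.0, 0.034, 0.999, -0.0]
force: [-0.6, 0.6, 3.1]
opening: 0.0298
gripper_force: 30.0
```

```bash
python3 -m pendant '[[0,0,15,0,0,0],[0,0,25,0,0,0],[0,0,30,0,0,0],[0,0,30,0,0,0],[0,20,20,0,0,0],[0,40,10,0,0,0],[0,40,0,0,0,0],[0,40,0,0,0,0]]' - && python3 -m pendant '[[10,40,0,0,0,-1],[15,40,0,0,0,-1],[15,40,0,0,0,-1],[15,40,0,0,0,0],[10,35,0,0,0,0],[9,18,0,0,0,0],[0,0,0,0,0,0],[0,0,0,0,0,0]]' -; python3 - <<'E'
from station import r
import cv2,numpy as np,pickle
D={n:r.capture(n) for n in("wrist","side","top")};pickle.dump(D,open("d2.pkl","wb"))
cv2.imwrite("pics/w2.png",D["wrist"]["color"][:,:,::-1])
s=r.observe();print(np.round(s["ee_pos"],4),np.round(s["orientation"],4),s["force"],s["wrist_torque"],np.round(s["joint_pos"],2))
E
```

```text
time_s: 5.2
ee_pos: [0.466, -0.1397, 0.2385]
orientation: [0.0, 0.034, 0.999, -0.0]
force: [0.5, 0.3, -1.1]
opening: 0.0295
gripper_force: 30.0
time_s: 6.2
ee_pos: [0.5397, 0.0709, 0.2377]
orientation: [-0.0, 0.061, 0.998, -0.0]
force: [0.8, -0.5, -0.7]
opening: 0.0298
gripper_force: 30.0
[0.5399 0.0706 0.2377] [ 0.000e+00  6.140e-02  9.981e-01 -4.000e-04] [ 0.5670618   0.01526036 -0.30033169] [ 0.01764536 -0.16322772  0.0181411 ] [ 0.44  0.39 -0.79  1.81  0.32  1.07  0.98]
```

View pics/w2.png

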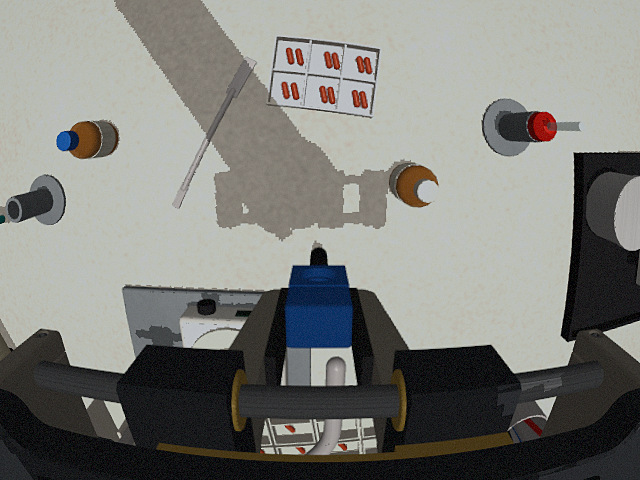

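The wrist view shows the rod tip at about (338,358), with the free leg running down to (338,395) and on behind the bar. The block's near face is at (320,280). Enlarging the wrist, top and side views for accurate tip positions.

```bash
python3 - <<'E'
import pickle,cv2,numpy as np
d=pickle.load(open("d2.pkl","rb"))
def crop(n,x,y,w,h,W,H):
    return cv2.resize(d[n]["color"][y:y+h,x:x+w,::-1],(W,H),interpolation=cv2.INTER_CUBIC)
a=crop("wrist",280,260,80,120,400,600);b=crop("top",245,160,50,37,400,300);c=crop("side",230,180,60,45,400,300)
cv2.imwrite("pics/comp2.png",cv2.hconcat([a,cv2.vconcat([b,c])]))
E
```

```text
(no output)
```

View pics/comp2.png

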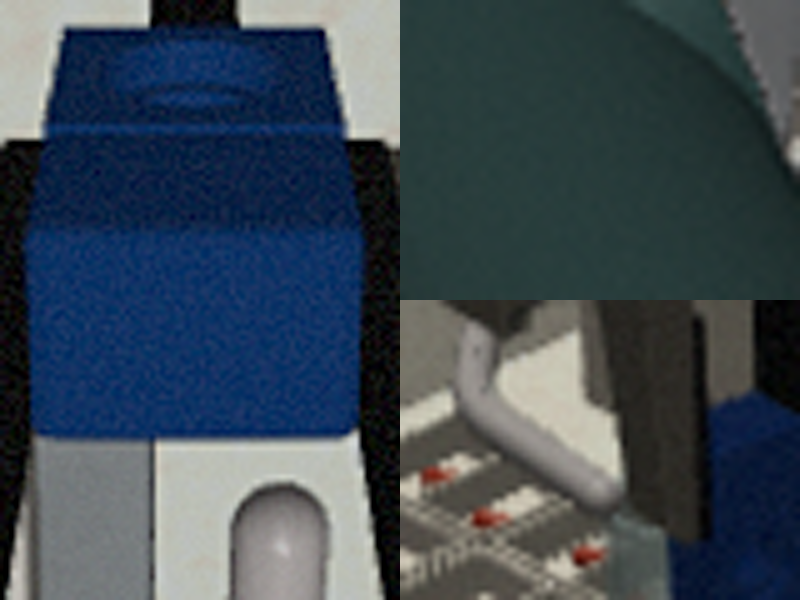

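```bash
python3 - <<'E'
import pickle;from h import *
np.set_printoptions(precision=1,suppress=True)
d=pickle.load(open("d2.pkl","rb"));w=d["wrist"];s=d["side"]
W=lambda x,y,z:wat(w,280+x/5-.5,260+y/5-.5,z)*1000
ztop=.2377-.0227+.040
print("block top",[W(x,y,ztop) for x,y in[(27,232),(362,232),(358,437),(33,437)]])
for z in(.210,.215,.220):print("tip sphere",z,W(280,531,z),"leg@590",W(280,590,z))
o=-w["R"].T@w["t"];print("cam",o*1000)
for z in(.210,.215,.220):print("side tip centre",at(s,230+200/6.667-.5,180+188/6.667-.5,z)*1000)
# leg in lower part: edges by row scan
im=w["color"].astype(int).sum(2)
for v in(360,368,374,380,425,432,438,444):print(v,im[v,318:356].tolist()if v in(374,432) else "")
E
```

```text
block top [array([526.4,  58.8, 255. ]), array([529.9,  87.4, 255. ]), array([550.5,  85.3, 255. ]), array([547.,  56., 255.])]
tip sphere 0.21 [590.8  75.9 210. ] leg@590 [599.8  75.  210. ]
tip sphere 0.215 [587.4  76.  215. ] leg@590 [596.1  75.1 215. ]
tip sphere 0.22 [583.9  76.2 220. ] leg@590 [592.5  75.3 220. ]
cam [460.6  81.7 400.2]
side tip centre [601.2  63.8 210. ]
side tip centre [594.5  69.6 215. ]
side tip centre [587.8  75.4 220. ]
360 
368 
374 [555, 560, 559, 569, 562, 561, 581, 510, 226, 320, 386, 404, 420, 446, 454, 461, 462, 473, 496, 485, 471, 466, 468, 458, 435, 392, 309, 467, 583, 562, 562, 565, 564, 557, 559, 563, 600, 501]
380 
425 
432 [278, 275, 324, 294, 270, 236, 285, 357, 388, 418, 439, 444, 458, 461, 482, 482, 484, 471, 470, 459, 433, 412, 345, 250, 252, 258, 221, 237, 235, 252, 245, 244, 251, 252, 250, 253, 251, 237]
438 
444
```

```bash
python3 -m pendant '[[2,4,0,0,0,0],[2,4,0,0,0,0],[4,0,0,0,0,0],[4,0,0,0,0,0],[4,-0.4,0,0,0,0],[0,0,0,0,0,0],[0,0,0,0,0,0],[0,0,0,0,0,0]]' -; python3 - <<'E'
from station import r
import cv2,numpy as np,pickle
D={n:r.capture(n) for n in("wrist","side")};pickle.dump(D,open("d3.pkl","wb"))
a=cv2.resize(D["wrist"]["color"][260:460,270:370,::-1],(300,600),interpolation=cv2.INTER_CUBIC)
b=cv2.resize(D["side"]["color"][180:240,235:285,::-1],(500,600),interpolation=cv2.INTER_CUBIC)
cv2.imwrite("pics/comp3.png",cv2.hconcat([a,b]))
s=r.observe();print(np.round(s["ee_pos"],4),np.round(s["orientation"],4),s["force"],s["wrist_torque"])
E
```

```text
time_s: 7.35
ee_pos: [0.5559, 0.0795, 0.2376]
orientation: [0.0, 0.06, 0.998, -0.0]
force: [-0.4, -0.0, -1.3]
opening: 0.0298
gripper_force: 30.0
[0.556  0.0795 0.2376] [ 0.      0.0605  0.9982 -0.    ] [ 0.22061305  0.01638959 -0.8794508 ] [ 0.12319496 -0.14864189 -0.00144697]
```

View pics/comp3.png

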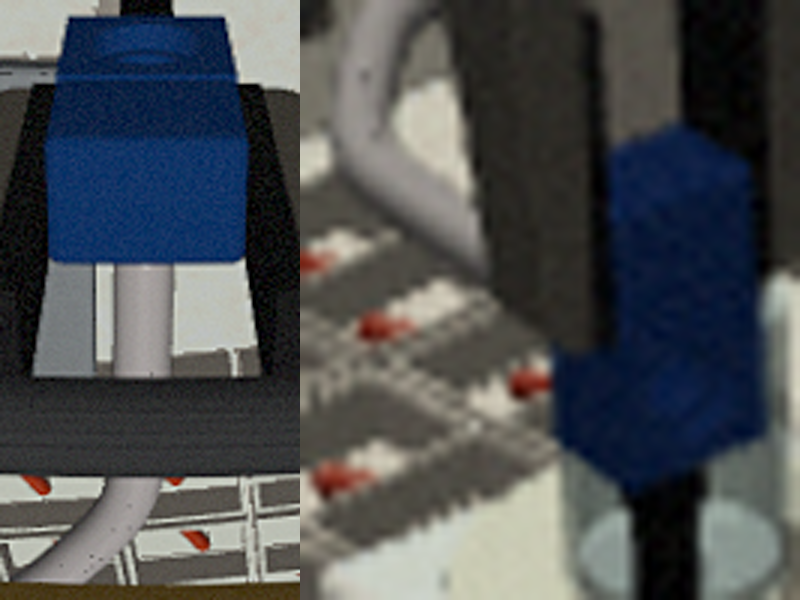

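The rod lies nearly in line below the block: rod centre at composite x 143.5, block top centre at x 147. I'll check against the projected bore axis.

```bash
cat >>h.py <<'E'
def wproj(c,X):
    p=np.array(c["R"])@X+np.array(c["t"]);rr=np.hypot(p[0],p[1]);th=np.arctan2(rr,p[2]);return np.array([c["cx"]+c["fx"]*th*p[0]/rr,c["cy"]+c["fy"]*th*p[1]/rr])
E
python3 - <<'E'
import pickle;from h import *
np.set_printoptions(precision=1,suppress=True)
w=pickle.load(open("d3.pkl","rb"))["wrist"]
e=np.array([.556,.0795,.2376]);h=np.radians(-6.94);X=np.array([np.cos(h),np.sin(h),0]);Y=np.array([-X[1],X[0],0]);Z=np.array([0,0,1])
O=e-.0226*Z
f=lambda p:(wproj(w,p)-[269.5,259.5])*3
print("top corners",[f(O+a*X*.011+b*Y*.015+.04*Z) for a in(-1,1) for b in(-1,1)])
for l in(.02,.03,.04,.05,.06,.07):print(l,f(O+l*X), f(O+l*X+.0015*Y))
E
```

```text
top corners [array([ 36.7, 144.5]), array([245.1, 144.7]), array([ 42.5, 273.8]), array([239.8, 274.1])]
0.02 [142.4 202.5] [150.4 202.5]
0.03 [142.5 248. ] [150.3 248.1]
0.04 [142.6 291.5] [150.3 291.5]
0.05 [142.6 332.9] [150.2 332.9]
0.06 [142.7 372.2] [150.1 372.2]
0.07 [142.8 409.5] [150.  409.5]
```

```bash
python3 -m pendant '[[3,-1.2,0,0,0,0],[3,-0.4,0,0,0,0],[3,-0.4,0,0,0,0],[2.5,-0.3,0,0,0,0],[2,-0.2,0,0,0,0],[2,-0.2,0,0,0,0],[2,-0.3,0,0,0,0],[2,-0.2,0,0,0,0]]' - && python3 - <<'E'
from station import r
s=r.observe();print(s["force"],s["wrist_torque"])
E
```

```text
time_s: 8.45
ee_pos: [0.5757, 0.0763, 0.2376]
orientation: [0.0, 0.06, 0.998, -0.0]
force: [0.7, -0.6, -0.2]
opening: 0.0298
gripper_force: 30.0
[ 0.74441441 -0.55590103 -0.15864271] [ 0.11270149 -0.14068873  0.01677284]
```

```bash
cat >o.py <<'E'
from station import r
import numpy as np
s=r.observe();w,x,y,z=s["orientation"];print("F",np.round(s["force"],1),"T",np.round(s["wrist_torque"],3),"head",round(np.degrees(2*np.arctan2(y,x))-180,2))
E
python3 -m pendant '[[1.5,-0.2,0,0,0,0],[1.5,-0.2,0,0,0,0],[1.5,-0.2,0,0,0,0],[1.5,-0.1,0,0,0,0],[1.5,-0.2,0,0,0,0],[1.5,-0.2,0,0,0,0],[1.5,-0.2,0,0,0,0],[1.5,-0.2,0,0,0,0]]' -;python3 o.py
```

```text
time_s: 9.45
ee_pos: [0.5877, 0.0748, 0.2376]
orientation: [0.0, 0.06, 0.998, 0.0]
force: [0.1, -0.0, -1.2]
opening: 0.03
gripper_force: 30.0
F [ 0.1 -0.  -1.2] T [ 0.078 -0.139 -0.037] head -6.93
```

```bash
python3 -m pendant '[[2,-0.2,0,0,0,0],[2,-0.3,0,0,0,0],[2,-0.2,0,0,0,0],[2,-0.3,0,0,0,0],[2,-0.2,0,0,0,0],[2,-0.3,0,0,0,0],[2,-0.2,0,0,0,0],[0,0,0,0,0,0]]' -;python3 o.py
```

```text
time_s: 10.45
ee_pos: [0.6017, 0.0731, 0.2375]
orientation: [-0.0, 0.061, 0.998, 0.0]
force: [-0.8, -0.1, -0.2]
opening: 0.0298
gripper_force: 30.0
F [-0.8 -0.1 -0.2] T [ 0.107 -0.132 -0.042] head -6.94
```

```bash
cat >rod.py <<'E'
import pickle,cv2;from h import *
from scipy.ndimage import map_coordinates
from scipy.optimize import least_squares
np.set_printoptions(precision=1,suppress=True)
d=pickle.load(open("d0.pkl","rb"))
def path(p,n=90):
    # p: x0,y0 (point on free leg), heading0, L0 , R1, a1, Lm, R2, a2 ; turning clockwise
    x,y,h,L0,R1,a1,Lm,R2,a2=p;P=[];pos=np.array([x,y],float)
    def seg(L,k):
        nonlocal pos,h
        n=max(2,int(L));ds=L/n
        for _ in range(n):
            P.append([*pos,h]);hm=h-k*ds/2;pos=pos+ds*np.array([np.cos(hm),np.sin(hm)]);h-=k*ds
    seg(L0,0);seg(R1*a1,1/R1);seg(Lm,0);seg(R2*a2,1/R2);seg(130,0);P.append([*pos,h]);return np.array(P)
def measure(cname,P,rng=5):
    c=d[cname];im=cv2.cvtColor(c["color"],cv2.COLOR_RGB2LAB).astype(float);out=[]
    for x,y,h in P[::6]:
        nrm=np.array([-np.sin(h),np.cos(h),0]);s=np.arange(-14,14.1,.5)
        uv=np.array([proj(c,np.array([x,y,215.])/1000+nrm*t/1000) for t in s])
        pr=np.stack([map_coordinates(im[:,:,k],[uv[:,1],uv[:,0]],order=1) for k in range(3)],1)
        g=np.linalg.norm(pr[4:]-pr[:-4],axis=1);sm=s[2:-2]
        best=max(((min(g[i],60)+min(g[j],60),(sm[i]+sm[j])/2) for i in range(len(g)) for j in range(len(g)) if 11<=sm[j]-sm[i]<=13.5))
        out.append([x+nrm[0]*best[1],y+nrm[1]*best[1],best[1],best[0]])
    return np.array(out)
def fit(p0,M):
    def res(p):
        P=path(p);out=[]
        for q in M:
            i=np.argmin(np.hypot(*(P[:,:2]-q[:2]).T));n=[-np.sin(P[i,2]),np.cos(P[i,2])];out.append(np.dot(q[:2]-P[i,:2],n))
        return np.r_[np.array(out),(p[4]-45)/4,(p[7]-45)/4,(p[5]-p[8])/.08]
    return least_squares(res,p0,loss="soft_l1",x_scale=[1,1,.02,3,3,.05,3,3,.05],diff_step=1e-3)
E
python3 - <<'E'
from rod import *
p=np.array([590,74,np.radians(-7),48,45,.78,20,45,.78])
for cn in("top","side","top"):
    q=p.copy()
    for it in range(4):
        M=measure(cn,path(q)[4:-15]);M=M[M[:,3]>25];q=fit(q,M).x
    print(cn,q,np.degrees(q[[2,5,8]]),"rms",M[:,2].std(),len(M));print(M[:,2])
    np.save(f"p_{cn}.npy",q)
    if cn=="side":continue
    P=path(q)
print(path(np.load("p_top.npy"))[::15]);print(path(np.load("p_side.npy"))[::15])
E
```

```text
top [667.2  74.9   0.2 -46.7  47.2   0.9  30.   38.3   0.9] [ 8.8 51.8 51.9] rms 2.5676865456429647 38
[ 2.8  1.2  0.8  0.  -0.2  0.2  0.2  0.2  0.2  0.2 -0.5 -0.2 -1.2  0.
  0.2  0.8  0.8  0.5 -2.5  0.8 -0.5 -0.2 -1.2 -2.5  0.2 -3.   0.   2.8
 -0.2  0.2  0.8 -5.   7.5 -1.   5.2  4.8  5.8  7.5]
side [709.6  85.3   0.2 -90.1  45.3   1.   35.5  19.8   1. ] [14.2 57.  57.4] rms 1.9586170007317807 30
[ 2.2  0.2  0.2 -0.5  2.8  0.8 -1.  -0.5 -0.5 -0.2  0.2 -1.2 -1.2  1.5
  2.   4.5 -1.5 -0.5  1.  -1.5 -1.5  0.2 -2.5 -1.5  3.   0.5 -1.5  6.
 -1.5 -2.2]
top [667.2  74.9   0.2 -46.7  47.2   0.9  30.   38.3   0.9] [ 8.8 51.8 51.9] rms 2.5676865456429647 38
[ 2.8  1.2  0.8  0.  -0.2  0.2  0.2  0.2  0.2  0.2 -0.5 -0.2 -1.2  0.
  0.2  0.8  0.8  0.5 -2.5  0.8 -0.5 -0.2 -1.2 -2.5  0.2 -3.   0.   2.8
 -0.2  0.2  0.8 -5.   7.5 -1.   5.2  4.8  5.8  7.5]
[[ 667.2   74.9    0.2]
 [ 634.2   67.9   -0.1]
 [ 648.8   63.6   -0.4]
 [ 661.2   54.9   -0.8]
 [ 672.6   44.3   -0.8]
 [ 683.9   33.7   -0.8]
 [ 692.    20.9   -1.2]
 [ 694.6    5.9   -1.6]
 [ 693.3   -9.1   -1.7]
 [ 692.   -24.    -1.7]
 [ 690.8  -39.    -1.7]
 [ 689.5  -53.9   -1.7]
 [ 688.2  -68.9   -1.7]
 [ 686.9  -83.8   -1.7]
 [ 685.6  -98.8   -1.7]
 [ 684.3 -113.7   -1.7]]
[[ 709.6   85.3    0.2]
 [ 635.1   64.6   -0. ]
 [ 649.8   61.6   -0.4]
 [ 662.6   53.9   -0.7]
 [ 673.8   43.6   -0.7]
 [ 684.9   33.2   -0.7]
 [ 694.9   21.6   -1.2]
 [ 695.5    6.4   -1.8]
 [ 692.8   -8.4   -1.8]
 [ 690.1  -23.1   -1.8]
 [ 687.4  -37.9   -1.8]
 [ 684.7  -52.6   -1.8]
 [ 682.1  -67.4   -1.8]
 [ 679.4  -82.2   -1.8]
 [ 676.7  -96.9   -1.8]
 [ 674.  -111.7   -1.8]]
```

```bash
cat >>rod.py <<'E'
def fit(p0,M):
    def res(p):
        P=path(p);out=[]
        for q in M:
            i=np.argmin(np.hypot(*(P[:,:2]-q[:2]).T));n=[-np.sin(P[i,2]),np.cos(P[i,2])];out.append(np.dot(q[:2]-P[i,:2],n))
        return np.r_[np.array(out),(p[4]-45)/1,(p[7]-45)/1,(p[5]-p[8])/.02,(p[2]+.121)/.008,(p[2]-p[5]-p[8]+np.radians(96.2))/.015,p[0]-590]
    return least_squares(res,p0,loss="soft_l1",bounds=([580,60,-.3,25,38,.5,0,38,.5],[600,90,.1,90,55,1.1,60,55,1.1]),x_scale=[1,1,.02,3,3,.05,3,3,.05],diff_step=1e-3)
E
python3 - <<'E'
from rod import *
for cn in("top","side"):
    q=np.array([590,74,np.radians(-7),48,45,.78,20,45,.78])
    for it in range(5):
        M=measure(cn,path(q)[4:-65]);M=M[M[:,3]>25];q=fit(q,M).x
    print(cn,q,np.degrees(q[[2,5,8]]),len(M));print(M[:,2]);np.save(f"p_{cn}.npy",q);P=path(q);P[:,2]=np.degrees(P[:,2]);print(P[::10])
E
```

```text
top [590.   72.9  -0.1  48.7  45.2   0.8  26.5  44.7   0.8] [-7.  44.2 45.4] 35
[ 0.8  0.2  0.2  0.8 -0.2  0.8 -0.2  0.2 -1.  -1.  -1.  -1.  -1.5 -0.8
  0.2  0.  -0.2  0.8  2.5  3.   3.   2.5  2.  -0.5 -2.   0.   0.8 -2.5
  0.   0.2 -0.8 -0.2  2.8 -0.8 -0.2]
[[ 590.    72.9   -7. ]
 [ 600.1   71.7   -7. ]
 [ 610.2   70.4   -7. ]
 [ 620.2   69.2   -7. ]
 [ 630.3   68.    -7. ]
 [ 640.4   66.7   -9.6]
 [ 650.2   63.8  -22.6]
 [ 659.2   58.8  -35.6]
 [ 666.8   52.   -48.6]
 [ 673.2   44.   -51.2]
 [ 679.6   36.1  -51.2]
 [ 686.    28.1  -53.8]
 [ 691.    19.4  -66.8]
 [ 693.9    9.7  -79.7]
 [ 694.5   -0.4  -92.7]
 [ 693.5  -10.4  -96.6]
 [ 692.3  -20.3  -96.6]
 [ 691.2  -30.2  -96.6]
 [ 690.   -40.2  -96.6]
 [ 688.9  -50.1  -96.6]
 [ 687.8  -60.   -96.6]
 [ 686.6  -70.   -96.6]
 [ 685.5  -79.9  -96.6]
 [ 684.3  -89.8  -96.6]
 [ 683.2  -99.8  -96.6]
 [ 682.  -109.7  -96.6]
 [ 680.9 -119.6  -96.6]
 [ 679.7 -129.6  -96.6]]
side [590.   69.5  -0.1  53.9  45.1   0.8  17.1  44.8   0.8] [-7.1 44.8 45.2] 31
[ 4.8  0.2  0.2  0.   1.  -0.2 -0.8  0.  -0.2 -1.2  1.2 -0.2 -2.  -2.
 -1.2 -0.2  0.8  0.2  1.8  2.8  6.5  0.   0.5  7.5 -1.  -0.5  0.  -0.5
 -0.5  0.5 -1. ]
[[ 590.    69.5   -7.1]
 [ 600.1   68.3   -7.1]
 [ 610.2   67.    -7.1]
 [ 620.3   65.7   -7.1]
 [ 630.4   64.5   -7.1]
 [ 640.5   63.2   -7.1]
 [ 650.4   61.4  -16.1]
 [ 659.7   57.6  -28.9]
 [ 667.9   51.8  -41.6]
 [ 674.6   44.3  -51.9]
 [ 680.9   36.4  -51.9]
 [ 686.9   28.3  -58.3]
 [ 691.2   19.2  -71.3]
 [ 693.3    9.3  -84.2]
 [ 693.2   -0.8  -97.1]
 [ 691.9  -10.7  -97.1]
 [ 690.7  -20.6  -97.1]
 [ 689.5  -30.5  -97.1]
 [ 688.2  -40.5  -97.1]
 [ 687.   -50.4  -97.1]
 [ 685.7  -60.3  -97.1]
 [ 684.5  -70.2  -97.1]
 [ 683.3  -80.2  -97.1]
 [ 682.   -90.1  -97.1]
 [ 680.8 -100.   -97.1]
 [ 679.5 -109.9  -97.1]
 [ 678.3 -119.8  -97.1]
 [ 677.1 -129.8  -97.1]]
```

```bash
python3 -m pendant '[[2.5,-0.3,0,0,0,0],[2.5,-0.3,0,0,0,0],[2.5,-0.3,0,0,0,0],[2.5,-0.3,0,0,0,0],[2.5,-0.3,0,0,0,0],[2.5,-0.3,0,0,0,0],[2.5,-0.3,0,0,0,0],[2.5,-0.3,0,0,0,0]]' -;python3 o.py;  python3 - <<'E'
from station import r
import cv2
t=r.capture("top");s=r.capture("side")
b=cv2.resize(s["color"][140:230,220:320,::-1],(600,540),interpolation=cv2.INTER_CUBIC)
cv2.imwrite("pics/c4.png",b)
E
```

```text
time_s: 11.45
ee_pos: [0.6217, 0.0708, 0.2376]
orientation: [0.0, 0.06, 0.998, 0.0]
force: [0.6, -0.4, -1.3]
opening: 0.0295
gripper_force: 30.0
F [ 0.6 -0.4 -1.3] T [ 0.119 -0.167 -0.08 ] head -6.94
```

View pics/c4.png

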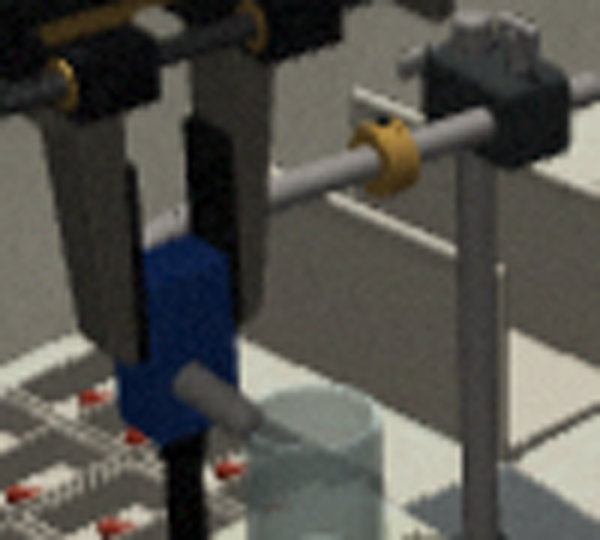

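The holder is threaded: the rod passes through the block at (195,385) and its tip emerges at (260,415). Going on toward the first elbow.

```bash
python3 -m pendant '[[1.7,-0.2,0,0,0,0],[1.7,-0.2,0,0,0,0],[1.7,-0.2,0,0,0,0],[1.7,-0.2,0,0,0,0],[1.7,-0.2,0,0,0,-0.5],[1.7,-0.2,0,0,0,-0.5],[1.7,-0.2,0,0,0,-0.5],[1.7,-0.2,0,0,0,-0.5]]' -;python3 o.py
```

```text
time_s: 12.55
ee_pos: [0.6353, 0.0691, 0.2376]
orientation: [0.0, 0.078, 0.997, 0.0]
force: [-0.6, 0.1, -0.4]
opening: 0.0299
gripper_force: 30.0
F [-0.6  0.1 -0.4] T [ 0.095 -0.172 -0.024] head -8.97
```

```bash
python3 -m pendant '[[1.2,-0.2,0,0,0,-0.5],[1.2,-0.2,0,0,0,-0.6],[1.2,-0.2,0,0,0,-0.7],[1.2,-0.3,0,0,0,-0.8],[1.2,-0.3,0,0,0,-0.9],[1.2,-0.3,0,0,0,-1],[1.2,-0.3,0,0,0,-1],[1.2,-0.3,0,0,0,-1]]' -;python3 o.py
```

```text
time_s: 13.55
ee_pos: [0.6448, 0.067, 0.2376]
orientation: [0.0, 0.135, 0.991, -0.0]
force: [-0.2, 0.4, -1.6]
opening: 0.03
gripper_force: 30.0
F [-0.2  0.4 -1.6] T [-0.005 -0.17  -0.037] head -15.5
```

```bash
python3 -m pendant '[[1.1,-0.3,0,0,0,-1.3],[1.1,-0.4,0,0,0,-1.4],[1,-0.4,0,0,0,-1.4],[1,-0.4,0,0,0,-1.4],[1,-0.5,0,0,0,-1.4],[1,-0.5,0,0,0,-1.4],[1,-0.5,0,0,0,-1.4],[1,-0.5,0,0,0,-1.4]]' -;python3 o.py
```

```text
time_s: 14.55
ee_pos: [0.653, 0.0635, 0.2376]
orientation: [0.0, 0.23, 0.973, 0.0]
force: [-0.3, -0.6, -1.2]
opening: 0.0298
gripper_force: 30.0
F [-0.3 -0.6 -1.2] T [-0.01  -0.141  0.014] head -26.63
```

```bash
python3 -m pendant '[[1,-0.5,0,0,0,-1.4],[1,-0.5,0,0,0,-1.4],[1,-0.6,0,0,0,-1.4],[1,-0.6,0,0,0,-1.4],[0.9,-0.6,0,0,0,-1.4],[0.9,-0.7,0,0,0,-1.4],[0.9,-0.7,0,0,0,-1.4],[0.9,-0.7,0,0,0,-1.4]]' -;python3 o.py
```

```text
time_s: 15.55
ee_pos: [0.6606, 0.0586, 0.2376]
orientation: [0.0, 0.324, 0.946, 0.0]
force: [0.4, 0.4, 0.1]
opening: 0.0297
gripper_force: 30.0
F [0.4 0.4 0.1] T [-0.026 -0.109  0.011] head -37.83
```

```bash
python3 -m pendant '[[0.9,-0.7,0,0,0,-1.3],[0.8,-0.7,0,0,0,-1.3],[0.8,-0.7,0,0,0,-1.3],[0.8,-0.7,0,0,0,-1.3],[0.8,-0.8,0,0,0,-1.2],[0.7,-0.8,0,0,0,-1.1],[0.7,-0.8,0,0,0,-1.1],[0.7,-0.8,0,0,0,-1]]' -;python3 o.py
```

```text
time_s: 16.55
ee_pos: [0.6668, 0.0526, 0.2376]
orientation: [0.0, 0.402, 0.916, -0.0]
force: [-0.6, 0.9, 0.1]
opening: 0.0299
gripper_force: 30.0
F [-0.6  0.9  0.1] T [ 0.031 -0.115 -0.01 ] head -47.4
```

```bash
python3 -m pendant '[[0.8,-0.9,0,0,0,-0.8],[0.8,-0.9,0,0,0,-0.8],[0.8,-1,0,0,0,-0.7],[0.8,-1,0,0,0,-0.6],[0.8,-1,0,0,0,-0.4],[0.8,-1,0,0,0,-0.2],[0.8,-1,0,0,0,0],[0.8,-1,0,0,0,0]]' -;python3 o.py
```

```text
time_s: 17.55
ee_pos: [0.6732, 0.0447, 0.2376]
orientation: [0.0, 0.429, 0.903, -0.0]
force: [-0.0, -0.7, -0.2]
opening: 0.0298
gripper_force: 30.0
F [-0.  -0.7 -0.2] T [-0.022 -0.115 -0.009] head -50.84
```

```bash
python3 -m pendant '[[0.8,-1,0,0,0,0],[0.8,-1,0,0,0,0],[0.8,-1,0,0,0,0],[0.8,-1,0,0,0,0],[0.8,-1,0,0,0,0],[0.8,-1,0,0,0,-0.2],[0.8,-1,0,0,0,-0.4],[0.8,-1,0,0,0,-0.6]]' -;python3 o.py
```

```text
time_s: 18.55
ee_pos: [0.6796, 0.0368, 0.2376]
orientation: [0.0, 0.439, 0.899, 0.0]
force: [-0.1, 0.1, -1.6]
opening: 0.0299
gripper_force: 30.0
F [-0.1  0.1 -1.6] T [ 0.021 -0.109 -0.018] head -52.08
```

```bash
python3 -m pendant '[[0.8,-0.9,0,0,0,-0.3],[0.8,-0.9,0,0,0,-0.3],[0.8,-0.9,0,0,0,-0.4],[0.8,-1,0,0,0,-0.5],[0.7,-1,0,0,0,-0.6],[0.7,-1,0,0,0,-0.7],[0.7,-1,0,0,0,-0.8],[0.7,-1,0,0,0,-0.9]]' -;python3 o.py
```

```text
time_s: 19.55
ee_pos: [0.6856, 0.0291, 0.2376]
orientation: [0.0, 0.474, 0.88, 0.0]
force: [0.2, -0.2, -1.3]
opening: 0.0297
gripper_force: 30.0
F [ 0.2 -0.2 -1.3] T [ 0.005 -0.161 -0.025] head -56.6
```

```bash
python3 -m pendant '[[0.8,-1.1,0,0,0,-1.1],[0.7,-1.1,0,0,0,-1.3],[0.7,-1.2,0,0,0,-1.3],[0.7,-1.2,0,0,0,-1.4],[0.6,-1.2,0,0,0,-1.4],[0.6,-1.2,0,0,0,-1.4],[0.5,-1.2,0,0,0,-1.4],[0.5,-1.1,0,0,0,-1.4]]' -;python3 o.py
```

```text
time_s: 20.55
ee_pos: [0.6907, 0.0198, 0.2376]
orientation: [0.0, 0.554, 0.832, 0.0]
force: [-0.2, 0.5, -1.8]
opening: 0.0295
gripper_force: 30.0
F [-0.2  0.5 -1.8] T [-0.025 -0.182 -0.025] head -67.33
```

```bash
python3 -m pendant '[[0.5,-1.2,0,0,0,-1.5],[0.5,-1.2,0,0,0,-1.5],[0.4,-1.2,0,0,0,-1.5],[0.4,-1.2,0,0,0,-1.5],[0.4,-1.3,0,0,0,-1.5],[0.3,-1.2,0,0,0,-1.5],[0.3,-1.2,0,0,0,-1.5],[0.2,-1.2,0,0,0,-1.5]]' -;python3 o.py
```

```text
time_s: 21.55
ee_pos: [0.6937, 0.0101, 0.2376]
orientation: [-0.0, 0.638, 0.77, 0.0]
force: [0.3, -0.7, -1.1]
opening: 0.0299
gripper_force: 30.0
F [ 0.3 -0.7 -1.1] T [-0.017 -0.076 -0.043] head -79.33
```

```bash
python3 -m pendant '[[0.2,-1.2,0,0,0,-1.5],[0.2,-1.2,0,0,0,-1.5],[0.1,-1.2,0,0,0,-1.5],[0.1,-1.2,0,0,0,-1.5],[0,-1.3,0,0,0,-1.5],[0,-1.2,0,0,0,-1.5],[-0.1,-1.2,0,0,0,-1.5],[-0.1,-1.2,0,0,0,-1.3]]' -;python3 o.py
```

```text
time_s: 22.55
ee_pos: [0.6941, 0.0004, 0.2376]
orientation: [-0.0, 0.714, 0.7, -0.0]
force: [-0.5, 0.8, -1.3]
opening: 0.0303
gripper_force: 30.0
F [-0.5  0.8 -1.3] T [-0.    -0.099  0.005] head -91.13
```

Now onto the inner leg, heading about -96.5°.

```bash
python3 -m pendant '[[-0.1,-1.2,0,0,0,-1.2],[-0.1,-1.2,0,0,0,-1.1],[-0.1,-1.2,0,0,0,-1],[-0.1,-1.2,0,0,0,-0.8],[-0.1,-1.3,0,0,0,-0.6],[-0.1,-1.3,0,0,0,-0.4],[-0.2,-1.3,0,0,0,-0.2],[-0.1,-1.3,0,0,0,0]]' -;python3 o.py
```

```text
time_s: 23.55
ee_pos: [0.6932, -0.0097, 0.2376]
orientation: [0.0, 0.745, 0.667, 0.0]
force: [0.7, 0.7, -1.2]
opening: 0.03
gripper_force: 30.0
F [ 0.7  0.7 -1.2] T [ 0.003 -0.043 -0.037] head -96.34
```

```bash
python3 -m pendant '[[-0.2,-2,0,0,0,0],[-0.3,-2,0,0,0,0],[-0.2,-2,0,0,0,0],[-0.2,-2,0,0,0,0],[-0.2,-2,0,0,0,0],[-0.3,-2,0,0,0,0],[-0.2,-2,0,0,0,0],[-0.2,-2,0,0,0,0]]' -;python3 o.py;python3 -m pendant '[[-0.2,-2,0,0,0,0],[-0.3,-2,0,0,0,0],[-0.2,-2,0,0,0,0],[-0.2,-2,0,0,0,0],[-0.2,-2,0,0,0,0],[-0.3,-2,0,0,0,0],[-0.2,-2,0,0,0,0],[-0.2,-2,0,0,0,0]]' -;python3 o.py
python3 - <<'E'
from station import r
import cv2,pickle
D={n:r.capture(n) for n in("wrist","side")};pickle.dump(D,open("d5.pkl","wb"))
a=cv2.resize(D["wrist"]["color"][250:450,250:390,::-1],(350,500),interpolation=cv2.INTER_CUBIC)
b=cv2.resize(D["side"]["color"][140:230,250:331,::-1],(450,500),interpolation=cv2.INTER_CUBIC)
cv2.imwrite("pics/c5.png",cv2.hconcat([a,b]))
E
```

```text
time_s: 24.55
ee_pos: [0.6914, -0.0257, 0.2376]
orientation: [0.0, 0.745, 0.667, -0.0]
force: [-0.2, -0.6, -0.2]
opening: 0.0298
gripper_force: 30.0
F [-0.2 -0.6 -0.2] T [ 0.01  -0.062 -0.006] head -96.34
time_s: 25.55
ee_pos: [0.6896, -0.0417, 0.2376]
orientation: [0.0, 0.745, 0.667, -0.0]
force: [-0.6, 0.2, 0.2]
opening: 0.03
gripper_force: 30.0
F [-0.6  0.2  0.2] T [-0.02  -0.096  0.045] head -96.34
```

View pics/c5.png

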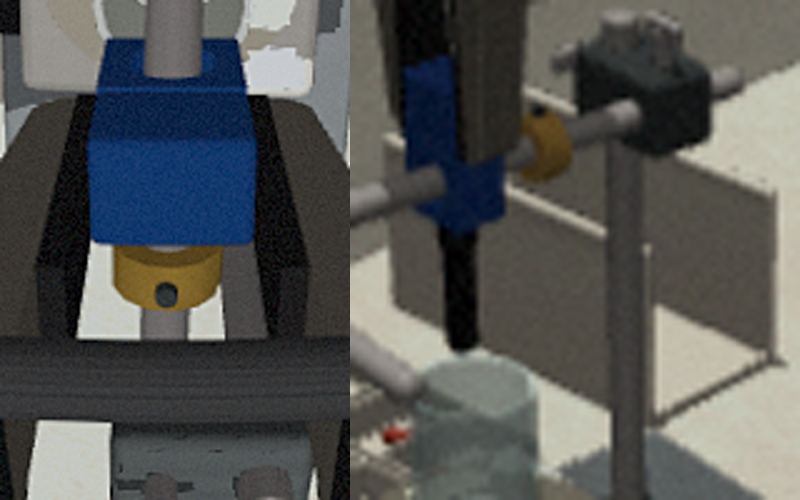

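The wrist view shows the brass collar just beyond the block, with its screw at composite (167,293). The rod is centred in the bore, and the electrode hangs by the beaker.

```bash
python3 - <<'E'
import pickle;from h import *
w=pickle.load(open("d5.pkl","rb"))["wrist"]
W=lambda x,y,z:wat(w,250+x/2.5-.5,250+y/2.5-.5,z)*1000
print("screw",W(167,290,.229),"far collar edge top",W(165,308,.228),"near edge",W(168,262,.228),"block far edge",W(172,243,.255))
E
python3 -m pendant '[[-0.2,-1,0,0,0,0],[-0.1,-1,0,0,0,0],[-0.1,-1,0,0,0,0],[-0.1,-1,0,0,0,0],[-0.1,-1,0,0,0,0],[-0.1,-1,0,0,0,0],[-0.1,-1,0,0,0,0],[-0.1,-1,0,0,0,0]]' -;python3 o.py
```

```text
screw [684.20769923 -77.61447782 229.        ] far collar edge top [683.12196848 -83.17180127 228.        ] near edge [685.18306723 -70.90584479 228.        ] block far edge [688.41319141 -49.71128135 255.        ]
time_s: 26.65
ee_pos: [0.6887, -0.0496, 0.2376]
orientation: [0.0, 0.745, 0.667, -0.0]
force: [0.4, -0.2, -1.1]
opening: 0.03
gripper_force: 30.0
F [ 0.4 -0.2 -1.1] T [-0.025 -0.052 -0.01 ] head -96.33
```

```bash
python3 -m pendant '[[-0.1,-1,0,0,0,0],[-0.1,-1,0,0,0,0],[-0.1,-1,0,0,0,0],[-0.1,-1,0,0,0,0],[-0.1,-1,0,0,0,0],[-0.1,-1,0,0,0,0],[-0.1,-0.6,0,0,0,0],[-0.1,-0.4,0,0,0,0]]' -;python3 o.py
```

```text
time_s: 27.65
ee_pos: [0.6878, -0.0566, 0.2376]
orientation: [0.0, 0.745, 0.667, -0.0]
force: [-0.4, 0.1, -0.8]
opening: 0.0301
gripper_force: 30.0
F [-0.4  0.1 -0.8] T [-0.06  -0.059  0.005] head -96.34
```

```bash
python3 -m pendant '[[0,-0.2,0,0,0,0],[0,-0.2,0,0,0,0],[0,-0.2,0,0,0,0],[-0.1,-0.2,0,0,0,0],[0,-0.2,0,0,0,0],[0,-0.2,0,0,0,0],[0,-0.2,0,0,0,0],[-0.1,-0.2,0,0,0,0]]' -;python3 o.py
```

```text
time_s: 28.65
ee_pos: [0.6877, -0.0582, 0.2376]
orientation: [0.0, 0.745, 0.667, 0.0]
force: [0.7, -0.1, -1.3]
opening: 0.0301
gripper_force: 30.0
F [ 0.7 -0.1 -1.3] T [-0.025 -0.093 -0.017] head -96.34
```

```bash
python3 -m pendant '[[0,-0.2,0,0,0,0],[0,-0.2,0,0,0,0],[0,-0.2,0,0,0,0],[-0.1,-0.2,0,0,0,0],[0,-0.2,0,0,0,0],[0,-0.2,0,0,0,0],[0,-0.2,0,0,0,0],[-0.1,-0.2,0,0,0,0]]' -;python3 o.py
```

```text
time_s: 29.65
ee_pos: [0.6875, -0.0597, 0.2376]
orientation: [-0.0, 0.745, 0.667, -0.0]
force: [-0.4, 1.2, -0.3]
opening: 0.0294
gripper_force: 30.0
F [-0.4  1.2 -0.3] T [-0.004 -0.118  0.017] head -96.33
```

```bash
python3 -m pendant '[[0,-0.2,0,0,0,0],[0,-0.2,0,0,0,0],[-0.1,-0.2,0,0,0,0],[0,-0.2,0,0,0,0],[0,0,0,0,0,0],[0,0,0,0,0,0],[0,0,0,0,0,0],[0,0,0,0,0,0]]' -;python3 o.py
```

```text
time_s: 30.65
ee_pos: [0.6874, -0.0606, 0.2376]
orientation: [0.0, 0.745, 0.667, -0.0]
force: [-0.5, -0.1, -1.4]
opening: 0.0296
gripper_force: 30.0
F [-0.5 -0.1 -1.4] T [-0.044 -0.044  0.077] head -96.34
```

```bash
python3 -m pendant '[[0,-0.2,0,0,0,0],[0,-0.2,0,0,0,0],[0,-0.2,0,0,0,0],[0,-0.2,0,0,0,0],[-0.1,-0.2,0,0,0,0],[0,-0.2,0,0,0,0],[0,0,0,0,0,0],[0,0,0,0,0,0]]' -;python3 o.py
```

```text
time_s: 31.65
ee_pos: [0.6873, -0.0618, 0.2376]
orientation: [0.0, 0.745, 0.667, -0.0]
force: [0.6, 0.7, -1.2]
opening: 0.0294
gripper_force: 30.0
F [ 0.6  0.7 -1.2] T [-0.038 -0.065 -0.001] head -96.34
```

```bash
python3 -m pendant '[[0,-0.2,0,0,0,0],[0,-0.2,0,0,0,0],[0,-0.2,0,0,0,0],[0,-0.2,0,0,0,0],[-0.1,-0.2,0,0,0,0],[0,-0.2,0,0,0,0],[0,0,0,0,0,0],[0,0,0,0,0,0]]' -;python3 o.py
```

```text
time_s: 32.65
ee_pos: [0.6872, -0.0627, 0.2376]
orientation: [-0.0, 0.745, 0.667, 0.0]
force: [0.0, 0.7, -1.4]
opening: 0.03
gripper_force: 30.0
F [ 0.   0.7 -1.4] T [ 0.167 -0.113  0.019] head -96.33
```

```bash
python3 - <<'E'
from station import r
import numpy as np
F=[];T=[]
for i in range(8):
    r.capture("wrist");s=r.observe();F.append(s["force"]);T.append(s["wrist_torque"])
print(np.mean(F,0),np.std(F,0),np.mean(T,0),np.std(T,0),s["ee_pos"],s["time_s"])
E
```

```text
[ 0.10711489  0.91108996 -0.80181033] [0.42209672 0.37413701 0.49758729] [ 0.26140788 -0.09150047 -0.02992581] [0.06034678 0.02706785 0.03014059] [ 0.68717552 -0.06276979  0.23760259] 33.05
```

```bash
python3 -m pendant '[[0,-0.2,0,0,0,0],[0,-0.2,0,0,0,0],[0,0,0,0,0,0],[0,0,0,0,0,0],[0,0,-0.3,0,0,0],[0,0,-0.3,0,0,0],[0,0,-0.3,0,0,0],[0,0,-0.3,0,0,0]]' -; python3 - <<'E'
from station import r
import numpy as np
F=[];T=[]
for i in range(5):
    r.capture("wrist");s=r.observe();F.append(s["force"]);T.append(s["wrist_torque"])
print(np.mean(F,0),np.mean(T,0),s["ee_pos"],s["time_s"])
E
```

```text
time_s: 34.05
ee_pos: [0.6873, -0.0628, 0.2365]
orientation: [-0.0, 0.745, 0.667, 0.0]
force: [0.1, 3.8, 0.4]
opening: 0.0297
gripper_force: 30.0
[0.43301009 4.3990626  0.29812557] [ 1.14795698 -0.22533026 -0.03599423] [ 0.68731115 -0.06289992  0.23650107] 34.3
```

```bash
python3 -m pendant '[[0,0.2,0,0,0,0],[0,0.15,0,0,0,0],[0,0,0,0,0,0],[0,0,0,0,0,0],[0,0,0,0,0,0],[0,0,0,0,0,0],[0,0,0,0,0,0],[0,0,0,0,0,0]]' -; python3 o.py; python3 -m pendant '[[0,0,0,0,0,0],[0,0,0,0,0,0],[0,0,0,0,0,0],[0,0,0,0,0,0],[0,0,0,0,0,0],[0,0,0,0,0,0],[0,0,0,0,0,0],[0,0,0,0,0,0]]' 0.1; python3 o.py
```

```text
time_s: 35.3
ee_pos: [0.6873, -0.0629, 0.2365]
orientation: [0.0, 0.745, 0.667, 0.0]
force: [1.2, 4.8, 0.1]
opening: 0.0298
gripper_force: 30.0
F [1.2 4.8 0.1] T [ 1.153 -0.375 -0.033] head -96.33
time_s: 36.3
ee_pos: [0.6871, -0.063, 0.2364]
orientation: [0.0, 0.745, 0.667, -0.0]
force: [-0.0, -0.5, -0.7]
opening: 0.0504
gripper_force: 0.0
F [-0.  -0.5 -0.7] T [-0.044 -0.075  0.014] head -96.33
```

```bash
python3 -m pendant '[[0,0,3,0,0,0],[0,0,6,0,0,0],[0,0,10,0,0,0],[0,0,15,0,0,0],[0,0,20,0,0,0],[0,0,25,0,0,0],[0,0,20,0,0,0],[0,0,10,0,0,0]]' -;  python3 - <<'E'
from station import r
import cv2,pickle
r.capture("side");r.capture("side")
D={n:r.capture(n) for n in("wrist","side")};pickle.dump(D,open("d6.pkl","wb"))
a=cv2.resize(D["wrist"]["color"][240:400,260:380,::-1],(375,500),interpolation=cv2.INTER_CUBIC)
b=cv2.resize(D["side"]["color"][130:240,245:335,::-1],(409,500),interpolation=cv2.INTER_CUBIC)
cv2.imwrite("pics/c6.png",cv2.hconcat([a,b]))
E
python3 o.py
```

```text
time_s: 37.3
ee_pos: [0.6877, -0.0629, 0.3481]
orientation: [0.001, 0.745, 0.667, 0.001]
force: [1.0, -0.3, -0.1]
opening: 0.0505
gripper_force: 0.0
F [-0.1  1.1 -0.7] T [-0.008 -0.045 -0.011] head -96.34
```

View pics/c6.png

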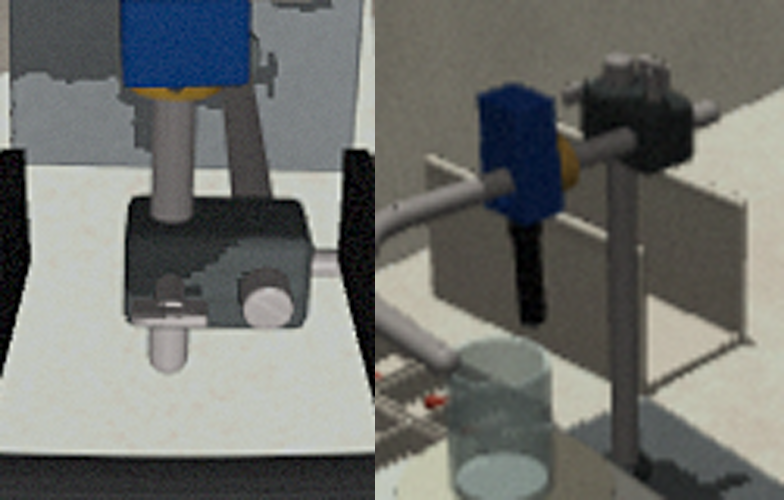

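The holder hangs upright against the brass collar at (565,165), its electrode is over the beaker, and the gripper is clear. Handing in.

```bash
python3 -c "
from station import r
print(r.close_job())"
```

```text
the job is handed in; nothing more can be done
None
```

The blue holder is on the rod and home against the brass collar with the electrode over the beaker. Measured contact force peaked near 5 N, the holder was released with the gripper clear, and I handed the job in at about 37 s (no verdict came back).

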